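Aim the sprung temperature probe at the flask and hold it out at its length mark

ROBOT

A 6-joint arm with a two-finger parallel gripper is mounted at the origin on a cart in front of the work surface, level with it; the furniture and walls round the work are solid. World frame = base frame: x ahead of the robot, y to its left, z up, the work surface at z = 0. Lengths are in m, angles in degrees, forces in N, time in s.
With the tool pointing down it reaches from about 0.3 to 0.825 m from the base axis. Payload 5.4 kg.
Tool frame: the origin (TCP) lies on the centre line of the jaws, within the pads' length; the fingertips stand 17 mm ahead of it and the grasp point (between the pads) lies 2 mm behind it (tcp_to_tips is the distance from the TCP to the fingertips, in m); z points along the fingers, y is the line along which they close (so a half turn about z gives the same grasp; the last joint's range is limited). The gripper opens to 92 mm and grips with 3 to 60 N. Pads are 20 mm wide; open, the fingers measure 128 mm over their backs; the gripper's body (75 mm by 189 mm) begins 69 mm behind the grasp point.
Start: joints at [56.087, 9.076, 91.501, -0, 79.423, -12.038], TCP at [0.214, 0.534, 0.232] pointing down, gripper open.
Joint ranges: [-166.64, 166.64], [-54.1, 131.32], [10.49, 154.53], [-73.88, 253.88], [9.74, 151.15], [-171.62, 171.62]. Speed limits (degrees/s): [147.25, 147.25, 180, 180, 180, 180].

INTERFACE

Orientations are given as [roll, pitch, yaw] about the fixed x, y, z axes, in that order (R = Rz(yaw) Ry(pitch) Rx(roll)).
In Python, from plant import get_obs, snapshot, camera_info, sign_off, tcp_to_tips gives the robot as it stands.
- The arm moves only by the shell command python3 -m pendant 'ROWS' [FORCE]. ROWS is JSON, a list of rows, each a list of 3 entries, a list of its own where there are three numbers: the shift along the world's x, y, z in units of 1 m (1.0 is 1 m), then the turn, a rotation vector about the world's x, y, z in units of 2 rad (1.0 is 2 rad), then the opening, from 0 (shut) to 1 (fully open). A call has exactly 10 rows; each row is the pose to reach, as a shift and turn from the pose commanded when the call began; what a row does not reach only later rows make up. A row lasts 1/8 s, in which the tool goes at most 62.5 mm and 10.7 degrees, less where a joint would pass 70% of its speed; a pose out of reach is approached as far as the arm can. A call with a number of a shift or a turn outside -1 to 1 is refused whole. A call with a gripper value outside its range is refused whole. The fingers move at their own pace and stop on an object; FORCE is the grip in N (left out, the last holds). Time passes only in rows, so rows that repeat a pose let the fingers close, or fill a call up. It gives the time, the measured TCP pose, the force, the opening and the grip force at its end, in the units of the state.
- get_obs(): the state, without advancing time (a new reading comes with each control period).
- snapshot(name): name is "scene" or "side" or "wrist"; returns the picture (480x640x3 uint8, red, green, blue); there is no depth.
- camera_info(name): a dict with "camera_matrix" (3x3 intrinsics, pixels), "rvec" (rotation vector, rad) and "tvec" (3), from world to camera coordinates, as OpenCV has them. Camera axes: x right, y down, z forward; pixel columns grow to the right and rows downward; lengths in m; the calibration is good to about 2 mm. The wrist camera is an equidistant fisheye: a pixel r from the principal point sees the ray r / f radians off the axis. A picture is of the moment at which its call begins: read the wrist's pose just before it. camera_info takes no time and is no camera call; for the wrist camera it gives the pose at the moment of the call.
- sign_off(): hands the job in; it is judged then, once.
The state is a dict: "t": time; "qpos": joint angles; "joint_vel": joint speeds; "joint_torque": joint torques, N m; "eef_pos": TCP position; "tcp_rot": TCP orientation; "ft_force": force on the tool from outside, world axes, zero at the start; "ft_torque": the same for the moment, N m; "gripper_width": opening from 0.0 (shut) to 1.0 (fully open); "gripper_force": force on a finger pad.
Only numpy, scipy, OpenCV 4.12 (cv2) and the standard library are available. Lean on these libraries where they do the work, as an engineer would, in place of code of your own. Each camera call takes 0.05 s, during which the arm holds its last target. There are 200 camera calls.

TASK

The infrared temperature probe on the swivelling stand reads correctly only while it is held out at its set length. Take the probe by its upright grip post and, with the rod still in, swing it round until it points at the middle of the conical flask (not the beaker or the lidded cup); then pull the rod straight out against its spring until the small fin on the probe stands right beside the middle of the clip on the gauge rail, still pointing at the flask. Finish while holding it there, still gripped and steady, for the spring would pull it back; do not push or knock over the three vessels.

Things in the scene. Friction and masses are not known exactly. Their poses are not given: they have to be found in the camera images.
- turret: swivelling head of the fixed stand: white 24 mm sleeve, gauge rail beside it, all under 70 mm high. Origin on its upright pivot, at the rod's height (55 mm). x points along the rod, the way it pulls out and the probe looks; y to the side of the rail (which ends at x = 254 mm); z up. Turns about z with slight friction and stays where left; moved by means of the grip post only.
- probe: inner rod with the white sensor head (26 mm diameter, 44 mm long; front face 23 mm ahead of the post's axis). Slides out along the turret's x, 0 to 100 mm; fully in, its origin is the turret's. A spring pulls it in: 4 N fully in, 0.9 N more per 10 mm (8 to 12 N at the mark). Axes as the turret's.
- grip_post (a point): middle of the grey upright round post on the sensor head, to be gripped: 16 mm diameter, 46 mm of free height, this point 93 mm above the worktop; a 21 mm disc caps it 21 to 25 mm above this point, the head's top is 25 mm below. In the turret's frame at x = 150 mm + pull-out, y = 0. The fingers may close along any level direction.
- fin_tip (a point): tip of the steel fin, 4 mm thick, 12 mm high, that stands out sideways from the sensor head towards the rail; in the turret's frame at x = 140 mm + pull-out, y = 19.5 mm. It is 10 mm behind the grip post's axis.
- clip_mark (a point): middle of the face towards the rod of the white clip, the length mark, 10 mm long, stiffly clamped on the grey rail. In the turret's frame y = 20 mm, x 185 to 227 mm, different each run; pull-out needed = that x minus 140 mm (45 to 87 mm). It turns with the turret. Clip and fin pass without touching.
- flask_100_mid (a point): middle of the 100 ml clear conical flask (64 mm wide at the foot, 103 mm high), 50 mm above its foot, on its upright axis: the target. About 350 mm from the pivot.
- beaker_100_mid (a point): middle of the straight clear beaker (53 mm diameter, 70 mm high), half-way up; not to be pushed
- specimen_cup_2_mid (a point): middle of the lidded specimen cup (51 mm diameter, 64 mm high), half-way up; not to be pushed

How it is judged:
By the outcome, as a careful person would: the job done as asked, in the order asked, and still so for the second after the job is handed in, while the arm keeps its last pose, push and grip.
It also fails if it takes over 42 s, if anything falls off the work surface, if the arm or the gripper's body presses on something with over 40 N, if the wrist force passes 120 N, or if a joint passes its speed limit or range.

## Working session

There is one attempt and no reset: what is moved stays moved. The work goes in short steps, Python scripts to look and compute and a shell command to move; the robot and the scene stay as the last step left them, time stands still between calls to the robot, and variables do not carry over. Pictures are saved under pics/ and viewed, at most 10 in all, crops included, and the job is handed in when it is done.

```bash
ls; mkdir -p pics
python3 - <<'E'
from plant import *
import cv2,numpy as np
o=get_obs();print(o)
for n in("scene","side","wrist"):
    c=camera_info(n);print(n,c)
    im=snapshot(n);cv2.imwrite(f"pics/{n}0.png",im[:,:,::-1])
E
```

```text
pics
{'t': 0.0, 'qpos': array([ 5.60842470e+01,  9.11401857e+00,  9.15721654e+01, -1.58600385e-03,
        7.94219301e+01, -1.20386335e+01]), 'joint_vel': array([-0.01209711, -0.08189142, -0.02009619, -0.0181785 , -0.0454902 ,
        0.01459298]), 'joint_torque': array([ 1.00892357e-03, -3.85581279e+01, -3.22103333e+01,  7.01310695e-02,
        3.79729725e-02, -1.60623758e-04]), 'eef_pos': array([0.21395   , 0.53307212, 0.23060554]), 'tcp_rot': array([-1.79893939e+02, -2.10252565e-02,  1.58123154e+02]), 'ft_force': array([-0.62913472,  0.41722155, -0.16319689]), 'ft_torque': array([ 0.02413918, -0.00378248,  0.05151282]), 'gripper_force': 0.0, 'gripper_width': 0.9971675818880721}
scene {'camera_matrix': array([[596.26209418,   0.        , 312.69583361],
       [  0.        , 596.26209418, 241.34534369],
       [  0.        ,   0.        ,   1.        ]]), 'rvec': array([ 2.00670826, -0.69958926,  0.38321969]), 'tvec': array([-0.42466981,  0.29794478,  0.76735182])}
side {'camera_matrix': array([[557.01271531,   0.        , 317.41106359],
       [  0.        , 557.01271531, 247.20313422],
       [  0.        ,   0.        ,   1.        ]]), 'rvec': array([ 2.22062164,  0.09522066, -0.03415504]), 'tvec': array([-0.55929882,  0.07530736,  1.06085122])}
wrist {'camera_matrix': array([[371.64829954,   0.        , 317.9046111 ],
       [  0.        , 371.64829954, 239.04982878],
       [  0.        ,   0.        ,   1.        ]]), 'rvec': array([-2.38874584, -1.61542772, -0.24040318]), 'tvec': array([-0.57395241, -0.03232201,  0.39288626])}
```

View pics/scene0.png

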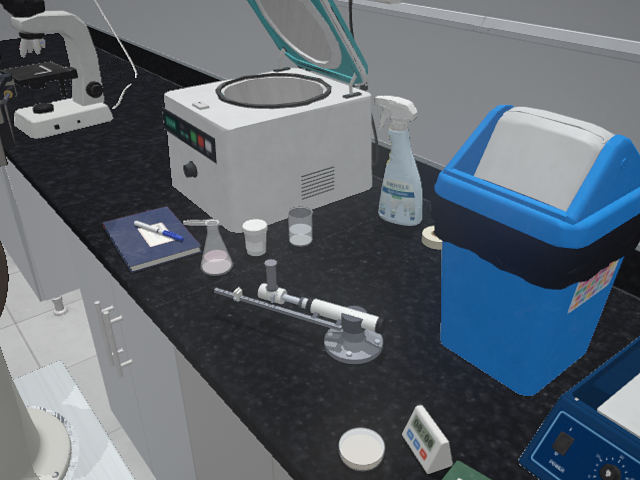

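View pics/side0.png

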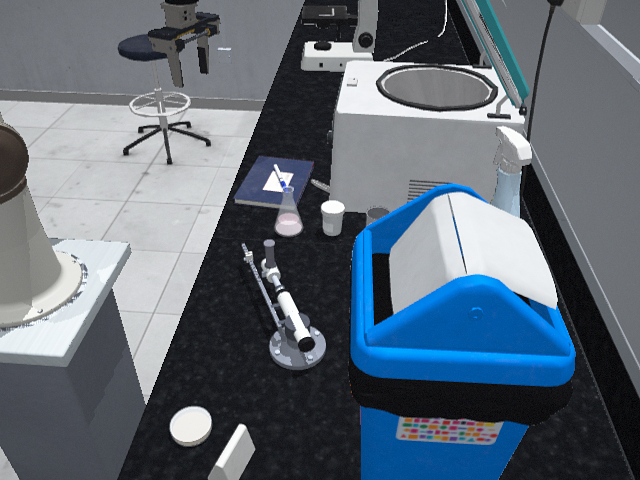

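View pics/wrist0.png

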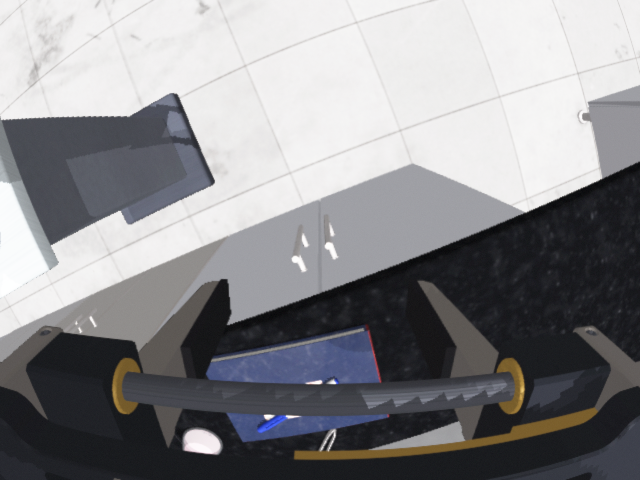

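The scene view has the post at about (271,274), the turret base at (352,335), the clip at (238,294), the flask foot at (216,265), the cup at (255,238) and the beaker at (300,226). In the side view the post is at about (270,253) and the flask at (288,215). I'll enlarge both for exact pixels.

Run:
```python
import cv2
a=cv2.imread("pics/scene0.png")[200:365,195:395];cv2.imwrite("pics/sc.png",cv2.resize(a,None,fx=3.6,fy=3.6,interpolation=cv2.INTER_CUBIC))
a=cv2.imread("pics/side0.png")[175:375,230:400];cv2.imwrite("pics/sd.png",cv2.resize(a,None,fx=3,fy=3,interpolation=cv2.INTER_CUBIC))
```

```text
(no output)
```

View pics/sc.png

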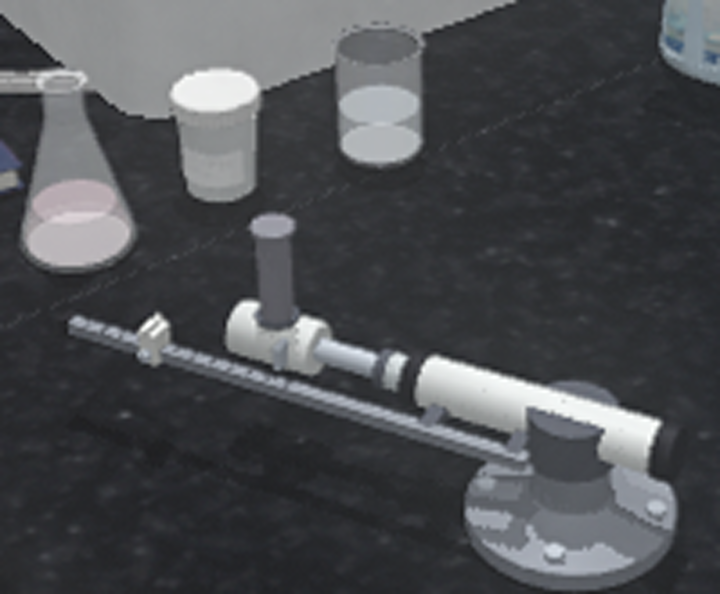

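View pics/sd.png

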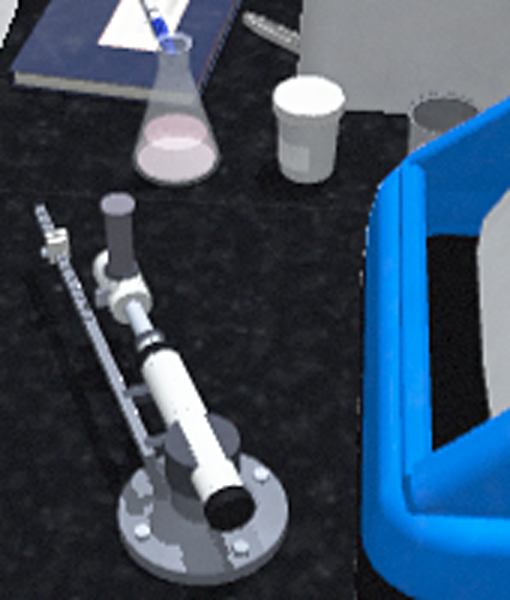

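In the scene crop: post cap (272,226), clip (153,338), base plate centre (571,508), flask foot (78,240) and mouth (62,80), cup lid (216,90), beaker foot (380,145). In the side crop: cap (117,204), clip (55,245), plate (204,508), flask foot (176,160) and mouth (176,43), cup lid (308,97). Next I triangulate these.

```bash
cat > h.py <<'E'
import numpy as np,cv2
from plant import *
def ray(n,uv,c=None):
    c=c or camera_info(n);R,_=cv2.Rodrigues(np.array(c["rvec"]));K=c["camera_matrix"]
    d=np.array([(uv[0]-K[0,2])/K[0,0],(uv[1]-K[1,2])/K[1,1],1.])
    if n=="wrist":
        r=np.hypot(d[0],d[1]);d=np.array([d[0]/r*np.sin(r),d[1]/r*np.sin(r),np.cos(r)])
    d=R.T@d;return -R.T@np.ravel(c["tvec"]),d/np.linalg.norm(d)
def plane(n,uv,z,c=None):
    o,d=ray(n,uv,c);return o+d*(z-o[2])/d[2]
def tri(rs):
    A=sum(np.eye(3)-np.outer(d,d) for o,d in rs);b=sum((np.eye(3)-np.outer(d,d))@o for o,d in rs)
    p=np.linalg.solve(A,b);return p,[round(1e3*np.linalg.norm(np.cross(d,p-o)),1) for o,d in rs]
E
python3 - <<'E'
from h import *
np.set_printoptions(precision=4,suppress=True)
S=lambda x,y:(x/3.6+195-.36,y/3.6+200-.36)
D=lambda x,y:(x/3+230-.33,y/3+175-.33)
for k,s,d,z in[("cap",(272,225),(117,203),.118),("postbase",(278,318),(122,272),.068),("plate",(571,506),(204,508),.012),("clip",(153,338),(55,245),.055),("ffoot",(78,240),(176,160),.002),("fmouth",(62,80),(176,43),.103),("lid",(216,90),(308,97),.064),("tail",(668,448),(229,508),.055),("beakfoot",(380,145),(445,112),.0)]:
    print(k,*tri([ray("scene",S(*s)),ray("side",D(*d))]),plane("scene",S(*s),z)[:2],plane("side",D(*d),z)[:2])
E
```

```text
cap [0.472  0.0244 0.12  ] [np.float64(0.4), np.float64(0.4)] [0.4735 0.0265] [0.4714 0.0277]
postbase [0.4727 0.0248 0.068 ] [np.float64(0.1), np.float64(0.1)] [0.4727 0.0247] [0.4727 0.0249]
plate [ 0.5366 -0.1097  0.0105] [np.float64(0.9), np.float64(0.9)] [ 0.5349 -0.1123] [ 0.5367 -0.1099]
clip [0.425  0.0587 0.059 ] [np.float64(0.2), np.float64(0.2)] [0.4278 0.064 ] [0.4239 0.0634]
ffoot [0.4788 0.2312 0.0055] [np.float64(0.2), np.float64(0.2)] [0.4813 0.236 ] [0.4781 0.2364]
fmouth [0.4808 0.2328 0.1037] [np.float64(0.1), np.float64(0.1)] [0.4814 0.2338] [0.4807 0.2341]
lid [0.5732 0.231  0.0662] [np.float64(0.0), np.float64(0.0)] [0.5753 0.2344] [0.5731 0.2344]
tail [ 0.555  -0.1513  0.0587] [np.float64(0.2), np.float64(0.2)] [ 0.5585 -0.1477] [ 0.5547 -0.1482]
beakfoot [0.6674 0.2196 0.0329] [np.float64(28.7), np.float64(28.7)] [0.6743 0.2163] [0.6743 0.3214]
```

Run:
```python
from h import *
o,d=ray("wrist",(317.9,239.06));p=get_obs()["eef_pos"];v=o-p
print(v,np.degrees(np.arctan2(v[1],v[0])),d)
```

```text
[-0.07831491  0.03162652  0.15318685] 158.00928186309113 [ 0.27218907 -0.11102954 -0.95581669]
```

```bash
python3 -m pendant '[[[0.026,-0.051,0],[0,0,0.04],1],[[0.052,-0.102,0],[0,0,0.09],1],[[0.078,-0.153,0],[0,0,0.15],1],[[0.104,-0.204,0],[0,0,0.21],1],[[0.13,-0.255,0],[0,0,0.27],1],[[0.156,-0.306,0],[0,0,0.33],1],[[0.182,-0.357,0],[0,0,0.38],1],[[0.208,-0.408,0],[0,0,0.41],1],[[0.234,-0.459,0],[0,0,0.41],1],[[0.2585,-0.509,0],[0,0,0.41],1]]' 40
python3 -m pendant '[[[0,0,0],[0,0,0],1],[[0,0,0],[0,0,0],1],[[0,0,0],[0,0,0],1],[[0,0,0],[0,0,0],1],[[0,0,0],[0,0,0],1],[[0,0,0],[0,0,0],1],[[0,0,0],[0,0,0],1],[[0,0,0],[0,0,0],1],[[0,0,0],[0,0,0],1],[[0,0,0],[0,0,0],1]]'
python3 - <<'E'
from h import *
import pickle
c=camera_info("wrist");im=snapshot("wrist");cv2.imwrite("pics/w1.png",im[:,:,::-1]);pickle.dump(c,open("w1.pkl","wb"));print(get_obs()["qpos"])
E
```

```text
t: 1.4
eef_pos: [0.4732, 0.0227, 0.2315]
tcp_rot: [180.0, 0.0, -154.9]
ft_force: [0.3, 0.2, 0.5]
gripper_width: 1.001
gripper_force: 0.0
t: 2.65
eef_pos: [0.4727, 0.0245, 0.2316]
tcp_rot: [180.0, -0.0, -154.9]
ft_force: [-0.2, 0.6, 0.3]
gripper_width: 1.003
gripper_force: 0.0
[-1.17006756e+01 -6.37678495e+00  1.07234396e+02 -1.08429854e-03
  7.91433789e+01 -1.26802521e+02]
```

View pics/w1.png

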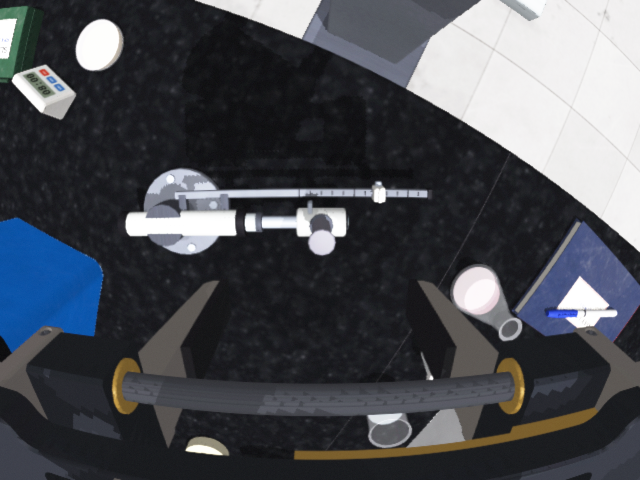

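The wrist view shows post cap at (321,242), fin tip at (310,203), clip at (379,191), rail end at (430,194), base plate around (186,211), and flask foot (475,292) with mouth (511,329). One crop will sharpen these.

Run:
```python
import cv2
a=cv2.imread("pics/w1.png")[160:345,280:525];cv2.imwrite("pics/w1c.png",cv2.resize(a,None,fx=3.2,fy=3.2,interpolation=cv2.INTER_CUBIC))
```

```text
(no output)
```

View pics/w1c.png

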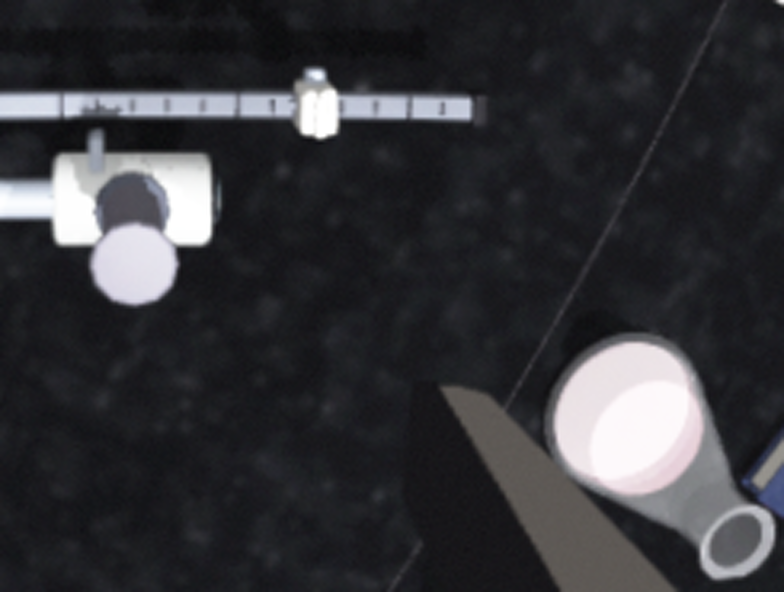

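Run:
```python
from h import *
import pickle
np.set_printoptions(precision=4,suppress=True)
c=pickle.load(open("w1.pkl","rb"))
W=lambda x,y:(x/3.2+280-.34,y/3.2+160-.34)
P={}
for k,uv,z in[("cap",(134,264),.118),("postbase",(133,198),.070),("fin",(96,131),.06),("clip",(317,136),.06),("railend",(486,110),.055),("railend2",(472,108),.055),("ffoot",(626,415),.002),("fmouth",(738,541),.103)]:
    P[k]=plane("wrist",W(*uv),z,c);print(k,P[k])
P["plate"]=plane("wrist",(186,211),.011,c);print("plate",P["plate"])
for piv in (np.array([.5366,-.1097]),P["plate"][:2]):
    post=(P["cap"]+P["postbase"])[:2]/2;fl=(P["ffoot"]+P["fmouth"])[:2]/2
    u=post-piv;r=np.linalg.norm(u);u/=r;n=np.array([-u[1],u[0]])
    print("r",r,"az",np.degrees(np.arctan2(u[1],u[0])),"flask az",np.degrees(np.arctan2(*(fl-piv)[::-1])),np.linalg.norm(fl-piv))
    for k in("fin","clip","railend","railend2"):print(k,(P[k][:2]-piv)@u,(P[k][:2]-piv)@n)
```

```text
cap [0.4716 0.0277 0.118 ]
postbase [0.4682 0.0263 0.07  ]
fin [0.4574 0.0099 0.06  ]
clip [0.4322 0.0665 0.06  ]
railend [0.4038 0.1093 0.055 ]
railend2 [0.4052 0.1052 0.055 ]
ffoot [0.4798 0.2386 0.002 ]
fmouth [0.478  0.2346 0.103 ]
plate [ 0.5319 -0.1036  0.011 ]
r 0.15210395104723487 az 116.0150468826557 flask az 99.4617518973241 0.35107251379209553
fin 0.14225801081120867 0.018691218256885748
clip 0.2041737513959048 0.016575827921833243
railend 0.25507779072029324 0.023251285296839657
railend2 0.2507485393216047 0.023805187160963026
r 0.1445802844048124 az 115.40750508533156 flask az 98.86011389812782 0.34430863020556324
fin 0.1345367071089366 0.018585766977978237
clip 0.19647139727632118 0.017127013300657908
railend 0.24730179230842467 0.024341851593005222
railend2 0.24296691104389673 0.024849817507777625
```

```bash
python3 -m pendant '[[[0,0.001,-0.03],[0,0,0],1],[[0,0.001,-0.06],[0,0,0],1],[[0,0.001,-0.09],[0,0,0],1],[[0,0.001,-0.12],[0,0,0],1],[[0,0.001,-0.14],[0,0,0],1],[[0,0.001,-0.14],[0,0,0],1],[[0,0.001,-0.14],[0,0,0],0.5],[[0,0.001,-0.14],[0,0,0],0.3],[[0,0.001,-0.14],[0,0,0],0.25],[[0,0.001,-0.14],[0,0,0],0.25]]' 40
python3 - <<'E'
from h import *
im=snapshot("side");cv2.imwrite("pics/s2.png",cv2.resize(im[175:375,200:400,::-1],None,fx=3,fy=3))
E
```

```text
t: 3.95
eef_pos: [0.473, 0.0255, 0.092]
tcp_rot: [-180.0, 0.0, -154.9]
ft_force: [-0.3, 0.1, -0.6]
gripper_width: 0.584
gripper_force: 0.0
```

View pics/s2.png

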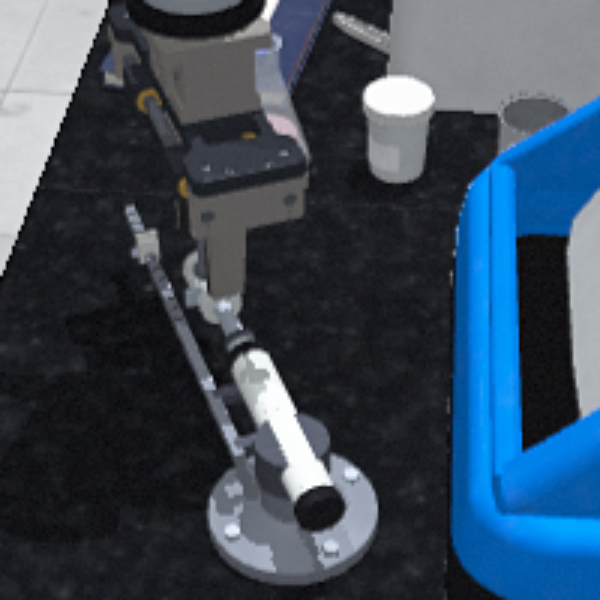

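The rear finger is in line with the rod over the head, and nothing has been disturbed. I'm closing now.

```bash
python3 -m pendant '[[[0,0,0],[0,0,0],0.25],[[0,0,0],[0,0,0],0.22],[[0,0,0],[0,0,0],0.2],[[0,0,0],[0,0,0],0.18],[[0,0,0],[0,0,0],0.1],[[0,0,0],[0,0,0],0],[[0,0,0],[0,0,0],0],[[0,0,0],[0,0,0],0],[[0,0,0],[0,0,0],0],[[0,0,0],[0,0,0],0]]' 40
python3 - <<'E'
from h import *
o=get_obs();p=o["eef_pos"][:2]
print(o["ft_force"],o["ft_torque"],p)
for piv in ([.5366,-.1097],[.535,-.1095]):
  d=p-piv;print(np.linalg.norm(d),np.degrees(np.arctan2(d[1],d[0])))
E
```

```text
t: 5.25
eef_pos: [0.4718, 0.027, 0.0914]
tcp_rot: [179.8, -0.1, -154.9]
ft_force: [-2.4, 5.9, 4.1]
gripper_width: 0.202
gripper_force: 40.0
[-2.37311448  5.86897984  4.11707649] [0.97425778 0.44927144 0.01646472] [0.47175615 0.02702304]
0.15132057078414965 115.37365653484002
0.15046037882101498 114.85577709548366
```

```bash
python3 -m pendant '[[[0.004,0.0027,0],[0,0,-0.0175],0],[[0.009,0.0047,0],[0,0,-0.035],0],[[0.0138,0.0065,0],[0,0,-0.052],0],[[0.0187,0.0081,0],[0,0,-0.0695],0],[[0.0236,0.0095,0],[0,0,-0.087],0],[[0.0287,0.0108,0],[0,0,-0.104],0],[[0.0338,0.0119,0],[0,0,-0.1215],0],[[0.039,0.0128,0],[0,0,-0.139],0],[[0.039,0.0128,0],[0,0,-0.139],0],[[0.039,0.0128,0],[0,0,-0.139],0]]' 50
python3 - <<'E'
from h import *
o=get_obs();print(o["ft_force"],o["eef_pos"],o["tcp_rot"])
for n in("scene","side"):
    im=snapshot(n);cv2.imwrite(f"pics/{n}3.png",im[:,:,::-1])
a=cv2.imread("pics/scene3.png")[200:365,195:395];b=cv2.imread("pics/side3.png")[175:375,230:400]
a=cv2.resize(a,(400,330),interpolation=cv2.INTER_CUBIC);b=cv2.resize(b,(383,450),interpolation=cv2.INTER_CUBIC)
c=np.zeros((450,783,3),np.uint8);c[:330,:400]=a;c[:,400:]=b;cv2.imwrite("pics/c3.png",c)
E
```

```text
t: 6.5
eef_pos: [0.5115, 0.0397, 0.0915]
tcp_rot: [179.9, -0.0, -170.8]
ft_force: [-0.2, 5.4, 2.6]
gripper_width: 0.193
gripper_force: 50.0
[-0.22437411  5.42236305  2.55770325] [0.51151956 0.03968872 0.09145577] [ 1.79855582e+02 -1.03814848e-02 -1.70826914e+02]
```

View pics/c3.png

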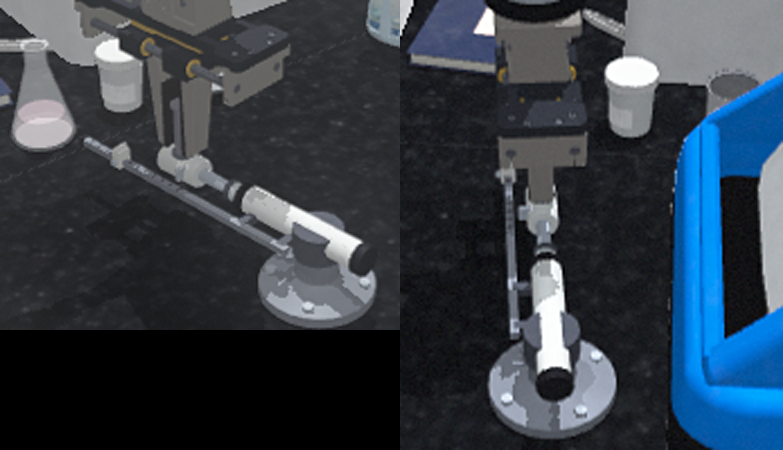

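```bash
python3 -m pendant '[[[-0.0013,0.009,0],[0,0,0],0],[[-0.0026,0.017,0],[0,0,0],0],[[-0.004,0.025,0],[0,0,0],0],[[-0.0053,0.033,0],[0,0,0],0],[[-0.0066,0.041,0],[0,0,0],0],[[-0.0079,0.049,0],[0,0,0],0],[[-0.0092,0.057,0],[0,0,0],0],[[-0.0101,0.063,0],[0,0,0],0],[[-0.0101,0.063,0],[0,0,0],0],[[-0.0101,0.063,0],[0,0,0],0]]' 50
python3 - <<'E'
from h import *
import pickle
o=get_obs();print(o["ft_force"],o["eef_pos"],o["tcp_rot"])
c=camera_info("wrist");im=snapshot("wrist");cv2.imwrite("pics/w4.png",im[:,:,::-1]);pickle.dump(c,open("w4.pkl","wb"))
for n in("scene","side"):
    im=snapshot(n);cv2.imwrite(f"pics/{n}4.png",im[:,:,::-1])
# project expected landmarks into the wrist picture to frame the crop
R,_=cv2.Rodrigues(np.array(c["rvec"]));K=c["camera_matrix"]
for P in([.475,.075,.06],[.4795,.2345,.05],[.536,-.109,.06]):
    q=R@np.array(P)+np.ravel(c["tvec"]);th=np.arctan2(np.hypot(q[0],q[1]),q[2]);print(K[:2,2]+K[0,0]*th*q[:2]/np.hypot(q[0],q[1]))
E
```

```text
t: 7.85
eef_pos: [0.5019, 0.0998, 0.0915]
tcp_rot: [-179.8, -0.0, -170.8]
ft_force: [1.6, -9.2, -1.9]
gripper_width: 0.193
gripper_force: 50.0
[ 1.60762778 -9.1564247  -1.91364509] [0.50185249 0.09978013 0.09145449] [-1.79782229e+02 -1.38971479e-02 -1.70794780e+02]
[278.5752156  233.69034839]
[531.08936166 275.14606522]
[ 18.23203849 276.43155539]
```

Run:
```python
from h import *
a=cv2.imread("pics/w4.png");f=lambda y0,y1,x0,x1,s:cv2.resize(a[y0:y1,x0:x1],None,fx=s,fy=s,interpolation=cv2.INTER_CUBIC)
c=np.zeros((600,800,3),np.uint8)
t=f(180,250,240,340,5);c[:350,:500]=t
t=f(210,370,460,608,2);c[:320,502:798]=t
t=f(170,294,0,400,2);c[352:600,:800]=t
cv2.imwrite("pics/c4.png",c)
```

```text
(no output)
```

View pics/c4.png

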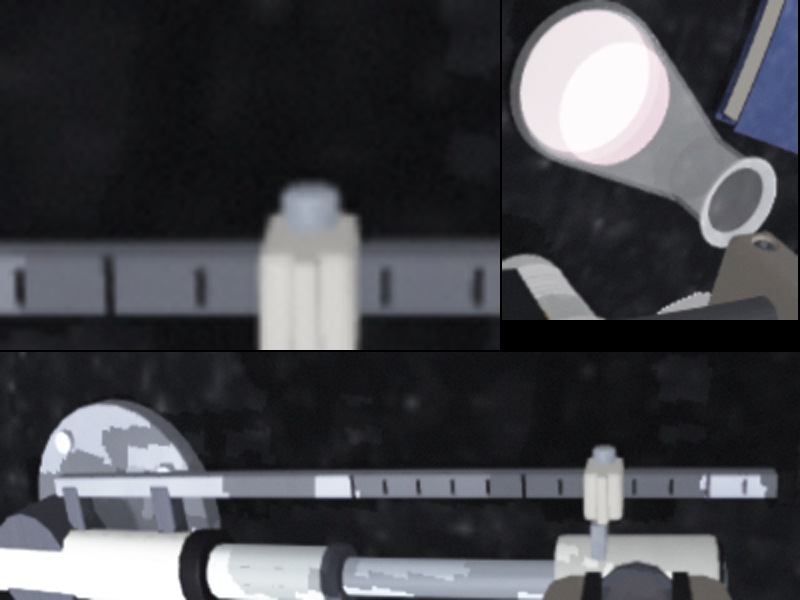

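The combined view shows the fin right under the clip: fin centre at about x = 599 against clip centre 604 in the half-pixel strip, so it is 1–2 mm short. The rail is level in the strip at y ≈ 484, and the flask foot is at crop (590,86) with its mouth at (738,202). I'll measure exactly from the pixel profiles.

Run:
```python
from h import *
import pickle
np.set_printoptions(precision=4,suppress=True,linewidth=200)
a=cv2.imread("pics/w4.png").astype(int);c=pickle.load(open("w4.pkl","rb"));g=a.sum(2)//3
for y in(245,250,256,259,262):print(y,g[y,286:316])
# rail edges (rows) at several columns -> line azimuth on plane z=.055
pts=[]
for x in list(range(185,285,12))+[320,340,360,380]:
    col=g[215:256,x].astype(float);e=np.diff(col);i=np.argmax(e);j=np.argmin(e)
    pts.append((x,215+i+.5,215+j+.5))
print(pts)
for k in(1,2):
    Q=np.array([plane("wrist",(p[0],p[k]),.06,c)[:2] for p in pts]);vx,vy,*_=cv2.fitLine(Q.astype(np.float32),cv2.DIST_HUBER,0,.01,.01).ravel();print("rail az",np.degrees(np.arctan2(vy,vx))%180)
F=lambda x,y:(460+(x-502)/2-.25,210+y/2-.25)
print("foot",plane("wrist",F(591,85),.002,c),"mouth",plane("wrist",F(738,202),.103,c))
```

```text
245 [ 16  16  17  15  20  66 172 203 209 210 210 205 199 207 210 209 207 194 205 209 209 210 205 198 172 111  44  28  26  23]
250 [ 15  16  17  18  18  56 169 201 208 210 208 202 195 205 209 209 207 195 195 204 208 209 206 199 171  87  35  24  24  23]
256 [ 25  26  26  24  28  30  30  31  41  92 129 136 141 156 164 166 160 121  68  39  35  36  35  40  41  38  38  38  35  33]
259 [ 26  25  26  29  27  28  31  34  54 121 166 173 172 171 169 166 143 108  63  41  35  35  34  33  33  32  32  30  32  28]
262 [145 146 146 146 146 148 146 146 141 152 171 176 174 173 170 166 150 138 140 141 141 140 140 139 140 140 140 138 139 139]
[(185, np.float64(228.5), np.float64(242.5)), (197, np.float64(228.5), np.float64(242.5)), (209, np.float64(228.5), np.float64(242.5)), (221, np.float64(228.5), np.float64(242.5)), (233, np.float64(228.5), np.float64(242.5)), (245, np.float64(228.5), np.float64(242.5)), (257, np.float64(227.5), np.float64(242.5)), (269, np.float64(228.5), np.float64(242.5)), (281, np.float64(227.5), np.float64(242.5)), (320, np.float64(227.5), np.float64(242.5)), (340, np.float64(227.5), np.float64(242.5)), (360, np.float64(230.5), np.float64(242.5)), (380, np.float64(235.5), np.float64(242.5))]
rail az 99.5246
rail az 99.31736
foot [0.4799 0.2387 0.002 ] mouth [0.4784 0.2342 0.103 ]
```

```bash
python3 -m pendant '[[[-0.0001,0.0008,0],[0,0,0],0],[[-0.0003,0.0016,0],[0,0,0],0],[[-0.0003,0.0016,0],[0,0,0],0],[[-0.0003,0.0016,0],[0,0,0],0],[[-0.0003,0.0016,0],[0,0,0],0],[[-0.0003,0.0016,0],[0,0,0],0],[[-0.0003,0.0016,0],[0,0,0],0],[[-0.0003,0.0016,0],[0,0,0],0],[[-0.0003,0.0016,0],[0,0,0],0],[[-0.0003,0.0016,0],[0,0,0],0]]' 50
python3 - <<'E'
from h import *
np.set_printoptions(precision=4,suppress=True,linewidth=200)
o=get_obs();print(o["eef_pos"],o["ft_force"],o["gripper_force"],o["joint_vel"])
c=camera_info("wrist");g=snapshot("wrist").astype(int).sum(2)//3
for y in(250,256,259):print(y,g[y,284:314])
def cen(y,x0,x1,t):
    r=g[y,x0:x1];i=np.where(r>t)[0];a,b=i[0],i[-1];L=x0+a-1+(t-r[a-1])/(r[a]-r[a-1]);R=x0+b+(r[b]-t)/(r[b]-r[b+1]);return L,R
for y,t in((250,110),(259,100)):
    L,R=cen(y,280,320,t)
    for z in(.058,.064,.069):
        p=(plane("wrist",(L,y),z,c)+plane("wrist",(R,y),z,c))/2;az=np.radians(99.3);u=np.array([np.cos(az),np.sin(az)])
        print(y,L,R,z,p[:2]@u)
E
```

```text
t: 9.25
eef_pos: [0.5016, 0.1012, 0.0915]
tcp_rot: [-179.8, -0.0, -170.8]
ft_force: [2.0, -8.8, -2.6]
gripper_width: 0.194
gripper_force: 50.0
[0.5016 0.1012 0.0915] [ 1.9677 -8.7689 -2.5655] 49.99925136566162 [ 0.0049 -0.0573  0.1278  0.0228  0.049   0.0301]
250 [ 18  18  17  20  41 117 190 207 209 208 210 207 208 210 208 207 194 184 204 209 209 208 201 180 130  45  25  26  24  22]
256 [ 27  27  28  28  28  31  31  32  31  32  44 103 146 160 166 168 159 137 127 103  61  38  37  39  40  40  40  37  35  34]
259 [ 24  26  26  28  28  29  31  30  31  30  52 120 165 174 172 170 169 165 142 109  60  37  33  33  31  31  32  28  30  29]
250 288.9078947368421 308.2352941176471 0.058 0.008843988177832721
250 288.9078947368421 308.2352941176471 0.064 0.009201862143356708
250 288.9078947368421 308.2352941176471 0.069 0.009500090447960045
259 294.70588235294116 303.18367346938777 0.058 0.008955701009623302
259 294.70588235294116 303.18367346938777 0.064 0.009309984065650288
259 294.70588235294116 303.18367346938777 0.069 0.009605219945672776
```

```bash
python3 -c "
from plant import sign_off;print(sign_off())"
```

```text
the job is handed in; nothing more can be done
None
```

The job is handed in at about 9 s on the robot's clock. The probe points at the conical flask to within about 0.2°, and the rod is pulled out about 62 mm. The fin is within about 0.3 mm of the clip's middle by the wrist camera, and the post is held steady at 50 N.

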